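# Hang the washed sample beakers on their draining pegs

## Task

Hang the four washed steel beakers, which stand mouth-down on the lab bench, mouth-down over the four leaning draining pegs on the dark mat, each on the peg of its own size: the smallest beaker on the shortest peg, and so on up to the largest on the tallest, each resting with its closed end on the peg's head and its rim clear of the mat. Leave the beaker that stands mouth-up with the stirring rods and the brown bottle standing where they are.

Things in the scene. Friction and masses are not known exactly. Their poses are not given: they have to be found in the camera images.
- beaker_mini_mid (a point): the smallest of the four washed steel beakers: a straight plain cup 48 mm across outside and 50 mm tall, standing mouth-down (closed end up) at the start; wall 2 mm, closed end 3 mm thick. The point is its centre, half-way up (25 mm over the bench at the start); its z axis points from the mouth to the closed end.
- beaker_small_mid (a point): the second smallest of the four washed steel beakers: a straight plain cup 54 mm across outside and 70 mm tall, standing mouth-down (closed end up) at the start; wall 2 mm, closed end 3 mm thick. The point is its centre, half-way up (35 mm over the bench at the start); its z axis points from the mouth to the closed end.
- beaker_medium_mid (a point): the second largest of the four washed steel beakers: a straight plain cup 60 mm across outside and 90 mm tall, standing mouth-down (closed end up) at the start; wall 2 mm, closed end 3 mm thick. The point is its centre, half-way up (45 mm over the bench at the start); its z axis points from the mouth to the closed end.
- beaker_large_mid (a point): the largest of the four washed steel beakers: a straight plain cup 66 mm across outside and 110 mm tall, standing mouth-down (closed end up) at the start; wall 2 mm, closed end 3 mm thick. The point is its centre, half-way up (55 mm over the bench at the start); its z axis points from the mouth to the closed end.
- peg_mini_head (a point): shortest draining peg, for the 48 mm beaker: white rod 9 mm thick, flat round head 22 mm across and 8 mm thick, fixed 44 mm round white foot on the 4 mm dark mat. The point is the centre of the head's top, 76 mm over the bench; frame z is vertical; the peg leans 8 degrees towards frame +x, its foot 10 mm from the point towards -x. A seated beaker's rim hangs about 25 mm over the mat.
- peg_small_head (a point): second shortest draining peg, for the 54 mm beaker: white rod 9 mm thick, flat round head 26 mm across and 8 mm thick, fixed 44 mm round white foot on the 4 mm dark mat. The point is the centre of the head's top, 96 mm over the bench; frame z is vertical; the peg leans 8 degrees towards frame +x, its foot 13 mm from the point towards -x. A seated beaker's rim hangs about 25 mm over the mat.
- peg_medium_head (a point): second tallest draining peg, for the 60 mm beaker: white rod 9 mm thick, flat round head 31 mm across and 8 mm thick, fixed 44 mm round white foot on the 4 mm dark mat. The point is the centre of the head's top, 116 mm over the bench; frame z is vertical; the peg leans 8 degrees towards frame +x, its foot 16 mm from the point towards -x. A seated beaker's rim hangs about 25 mm over the mat.
- peg_large_head (a point): tallest draining peg, for the 66 mm beaker: white rod 9 mm thick, flat round head 36 mm across and 8 mm thick, fixed 44 mm round white foot on the 4 mm dark mat. The point is the centre of the head's top, 136 mm over the bench; frame z is vertical; the peg leans 8 degrees towards frame +x, its foot 19 mm from the point towards -x. A seated beaker's rim hangs about 25 mm over the mat.
- rod_beaker_mid (a point): a steel beaker 60 mm across and 85 mm tall standing mouth-up in use, with two stirring rods sticking out to 150 mm over the bench; to be left alone. The point is its centre, half-way up.
- brown_bottle_mid (a point): a closed brown bottle 58 mm across and 125 mm tall with a black cap; to be left alone. The point is its centre, half-way up.
Not all that is in view belongs to the job. What is shaped like the part that bears beaker_mini_mid but red is not meant.

How it is judged:
By the outcome, as a careful person would: the job done as asked, in the order asked, and still so for the second after the job is handed in, with the robot touching nothing.
It also fails if it takes over 112 s, if anything falls off the work surface, if the arm or the gripper's body presses on something with over 40 N, if the wrist force passes 120 N, or if a joint passes its speed limit or range.

## Robot

A 7-joint arm with a two-finger parallel gripper is mounted at the origin on the work surface. World frame = base frame: x ahead of the robot, y to its left, z up, the work surface at z = 0. Lengths are in mm, angles in rad, forces in N, time in s.
With the tool pointing down it reaches from about 400 to 850 mm from the base axis. Payload 10.4 kg.
Tool frame: the origin (TCP) lies midway between the tips of the shut fingers; the grasp point (between the pads) lies 19 mm behind it; y points along the fingers, x is the direction in which the jaws open and shut, and the axes are right-handed (so a half turn about y gives the same grasp; the last joint's range is limited). The gripper opens to 87 mm and grips with 3 to 60 N. Pads are 19 mm wide; open, the fingers measure 117 mm over their backs; the gripper's body (75 mm by 190 mm) begins 51 mm behind the grasp point.
Start: joints at [1.3, 0.332, -0.065, 1.46, 0.022, 1.35, -0.088], TCP at [153.316, -605.926, 222.576] pointing down, gripper open.
Joint ranges: [-2.6, 2.6], [-0.5, 2.12], [-1.47, 1.34], [0.16, 2.42], [-1.27, 4.41], [0.06, 2.06], [-2.6, 2.6]. Speed limits (rad/s): [2.22, 2.22, 2.79, 2.79, 3.14, 3.14, 3.14].

## Interface

Orientations are given as a unit quaternion [w, x, y, z].
In Python, from bench import env, grab_frame, nets gives the robot as it stands.
- The arm moves only by the shell command python3 -m inch 'ROWS' [OPENING] [FORCE]. ROWS is a JSON object of lists of equal length, an entry for each row: "slide": the shift along the tool's x, y, z in units of 80 mm (1.0 is 80 mm), a list of three; "yaw": the turn about the tool's y in units of 120 degrees (1.0 is 120 degrees). A call has exactly 8 rows; each row is the pose to reach, as a shift and turn from the pose commanded when the call began, along the tool's axes at that moment; what a row does not reach only later rows make up. A row lasts 1/10 s, in which the tool goes at most 50 mm and 8.59 degrees, less where a joint would pass 70% of its speed; a pose out of reach is approached as far as the arm can. A call with a number of a shift or a turn outside -1 to 1 is refused whole. A call with a gripper value outside its range is refused whole. OPENING is the opening, from -1 (shut) to 1 (fully open), set as the call begins (- or left out, the last holds). The fingers move at their own pace and stop on an object; FORCE is the grip in N (left out, the last holds). Time passes only in rows, so rows that repeat a pose let the fingers close, or fill a call up. It gives the time, the measured TCP pose, the force and the opening at its end, in the units of the state.
- env.get_obs(): the state, without advancing time (a new reading comes with each control period).
- grab_frame(name): name is "scene" or "top" or "wrist"; returns a dict with "img" (384x512x3 uint8, red, green, blue), "range_z" (384x512 float32, mm along the optical axis (not along the pixel's ray), 0 where there is no reading), "K" (3x3 intrinsics, pixels), "k1" (the pictures are not rectified: a ray, as slopes to the right and down, at radius r is drawn at 1 + k1 r^2 times it, then the intrinsics apply), "R" (3x3) and "t" (3): a world point X has camera coordinates R X + t; the wrist camera has in their place "tool_from_camera" (4x4, takes a point from camera to tool coordinates, whose origin is the TCP and whose axes are the tool frame's). Camera axes: x right, y down, z forward; pixel columns grow to the right and rows downward; lengths in mm; the calibration is good to about 2 mm. A picture is of the moment at which its call begins: read the wrist's pose just before it.
- env.finish_job(): hands the job in, once; it reports no verdict.
Trained networks look in the newest picture that a camera, given by its name, has taken for a name from the list of things; names that differ only in an ending like _2 or _b are one class to them, and where a whole thing is asked for, a point or a joint stands for the part that bears it (a point fixed in the world has none). Each returns a list of dicts, best first, with "p" (0 to 1); they miss things now and then, are a little off and sometimes report something else, mostly with a low value. They report only what shows in the picture. A call takes as long as a camera call. They do not tell look-alikes from the thing itself.
- nets.look_for(thing, camera): "rect" ([left, top, width, height] in pixels, round what is visible of it).
The state is a dict: "t": time; "qpos": joint angles; "qd": joint speeds; "tau": joint torques, N m; "tcp_pos": TCP position; "tool_rot": TCP orientation; "force": force on the tool from outside, world axes, zero at the start; "torque": the same for the moment, N m; "grip_width": finger opening in mm.
Only numpy, scipy, OpenCV 4.12 (cv2) and the standard library are available. Lean on these libraries where they do the work, as an engineer would, in place of code of your own. Each camera call takes 0.05 s, during which the arm holds its last target.

## Working session

There is one attempt and no reset: what is moved stays moved. The work goes in short steps, Python scripts to look and compute and a shell command to move; the robot and the scene stay as the last step left them, time stands still between calls to the robot, and variables do not carry over. Pictures are saved under pics/ and viewed, and the job is handed in when it is done.

```bash
ls -la; mkdir -p pics
python3 - <<'E'
from bench import env, grab_frame, nets
import cv2
o=env.get_obs()
for k,v in o.items(): print(k,v)
for c in ["scene","top","wrist"]:
    f=grab_frame(c)
    cv2.imwrite(f"pics/{c}0.png",f["img"][:,:,::-1])
    print(c,{k:(v.tolist() if hasattr(v,'tolist') else v) for k,v in f.items() if k not in("img","range_z")})
E
```

```text
total 12
drwxr-xr-x  3 agent agent 4096 Dec  7 17:04 .
drwxr-xr-x 23 root  root  4096 Dec  7 17:04 ..
drwxr-xr-x  2 agent agent 4096 Dec  7 17:04 pics
t 0.0
qpos [ 1.30037772  0.33286867 -0.06471836  1.46095794  0.02163003  1.34986924
 -0.08849968]
qd [-0.00196147 -0.00112655 -0.00041735  0.0004992  -0.00138975 -0.00075595
 -0.00121345]
tau [-1.25611703e-03 -6.23250747e+01  2.38309923e-02 -3.89898705e+01
 -6.14478788e-02  3.97861702e-02  1.50107771e-04]
tcp_pos [ 153.2071081  -605.53439394  221.7480485 ]
tool_rot [ 0.55825284 -0.55769224  0.43476821 -0.43394671]
force [-0.09812544 -0.06215287 -0.22008363]
torque [ 0.01223912 -0.0403903   0.02054448]
grip_width 87.1675964145386
scene {'K': [[490.6402315871134, 0.0, 252.97045558600286], [0.0, 490.6402315871134, 190.74817825456253], [0.0, 0.0, 1.0]], 'k1': -0.19231406886587996, 'R': [[-0.3143945396878886, 0.9491811373806225, 0.014534161663777934], [0.7428086235025319, 0.2555140529435552, -0.6188278578075103], [-0.5910934124693954, -0.18375999888220015, -0.7853921571712437]], 't': [159.6291624313797, -276.3161144342858, 1404.794314407664
[... 183 characters left out ...]
4, -0.9999412317746077, 0.010837662283264188], [-0.9852232382973869, -0.0015809487061366802, -0.17126783504207557], [0.17127490372350765, -0.010725371707725835, -0.9851648967336556]], 't': [-4.242863757044319, 527.2967571897755, 790.5887779555629]}
wrist {'K': [[301.9151839973595, 0.0, 260.2942788010218], [0.0, 301.9151839973595, 192.63484595437743], [0.0, 0.0, 1.0]], 'k1': -0.06549067766878101, 'tool_from_camera': [[0.9999976400385437, 0.00138305995572291, 0.0016754290490730373, -0.46531393288773426], [-0.0012610935570224982, -0.258429212316094, 0.9660293742245732, -162.4818441224058], [0.0017690563529854807, -0.966029207305265, -0.2584268582651151, 70.2513314875454], [0.0, 0.0, 0.0, 1.0]]}
```

View pics/scene0.png

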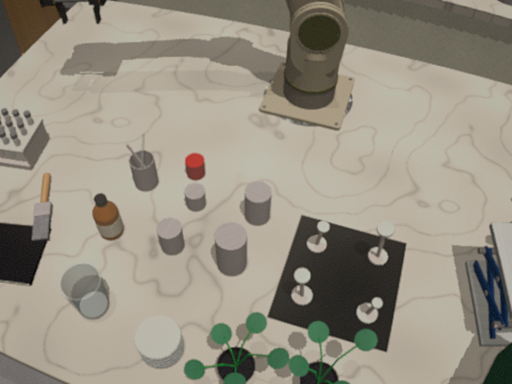

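View pics/top0.png

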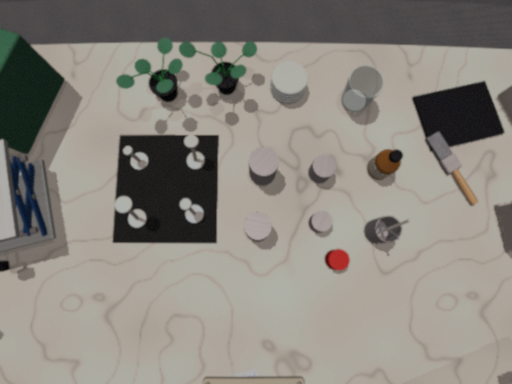

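View pics/wrist0.png

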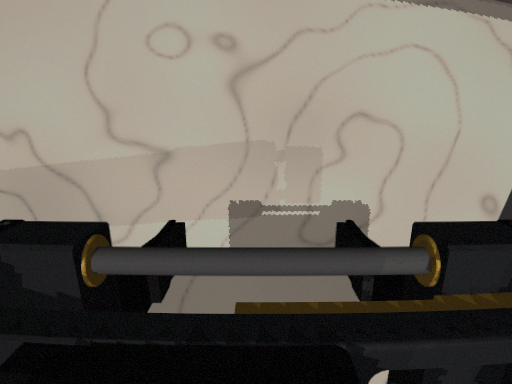

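```bash
cat > h.py <<'E'
import numpy as np, cv2
from bench import env, grab_frame, nets
from scipy.spatial.transform import Rotation as Rn
def q2R(q): return Rn.from_quat([q[1],q[2],q[3],q[0]]).as_matrix()
def pose():
    o=env.get_obs(); return q2R(o["tool_rot"]), np.array(o["tcp_pos"]), o
def cam(f,tool=None):
    if "R" in f: return np.array(f["R"]),np.array(f["t"])
    T=np.array(f["tool_from_camera"]); R,p=tool
    Rc=R@T[:3,:3]; c=R@T[:3,3]+p
    return Rc.T, -Rc.T@c
def rays(f,px):
    return cv2.undistortPoints(np.asarray(px,float).reshape(-1,1,2),np.array(f["K"]),np.array([f["k1"],0,0,0,0.]),None,None,None).reshape(-1,2)
def cloud(f,tool=None):
    h,w=f["range_z"].shape; uu,vv=np.meshgrid(np.arange(w),np.arange(h))
    r=rays(f,np.stack([uu.ravel(),vv.ravel()],1)); z=f["range_z"].ravel()
    P=np.c_[r*z[:,None],z]; R,t=cam(f,tool)
    X=(P-t)@R; X[z<=0]=np.nan
    return X.reshape(h,w,3)
def on_z(f,px,z,tool=None):
    R,t=cam(f,tool); c=-R.T@t; d=np.c_[rays(f,px),np.ones(len(np.atleast_2d(px)))]@R
    return c+d*((z-c[2])/d[:,2])[:,None]
def proj(f,X,tool=None):
    R,t=cam(f,tool); 
    return cv2.projectPoints(np.atleast_2d(np.asarray(X,float)),cv2.Rodrigues(R)[0],t,np.array(f["K"]),np.array([f["k1"],0,0,0,0.]))[0].reshape(-1,2)
E
python3 - <<'E'
from h import *
f=grab_frame("top"); s=grab_frame("scene")
X=cloud(f); X2=cloud(s)
np.savez("c0.npz",X=X,X2=X2,i=f["img"],i2=s["img"])
print(proj(f,on_z(f,[[100,100]],0)))
for n in ["beaker_mini_mid","beaker_small_mid","beaker_medium_mid","beaker_large_mid","peg_mini_head","peg_small_head","peg_medium_head","peg_large_head","rod_beaker_mid","brown_bottle_mid"]:
    for c,Xc in (("top",X),("scene",X2)):
        for d in nets.look_for(n,c)[:3]:
            l,t,w,h=d["rect"]; 
            P=Xc[max(int(t),0):int(t+h)+1,max(int(l),0):int(l+w)+1].reshape(-1,3); zt=np.nanpercentile(P[:,2],97)
            k=P[abs(P[:,2]-zt)<5]
            print(n,c,round(d["p"],2),np.round(d["rect"]),'top z %.0f c'%zt,np.round(np.nanmedian(k,0)), np.round(np.nanmax(k,0)-np.nanmin(k,0)))
E
```

```text
[[100.00000009 100.00000006]]
beaker_mini_mid top 0.86 [308. 210.  22.  22.] top z 52 c [ 465. -154.   50.] [46. 44.  6.]
beaker_mini_mid top 0.6 [326. 251.  22.  20.] top z 53 c [ 379. -191.   50.] [42. 44.  7.]
beaker_mini_mid scene 0.59 [186. 154.  20.  25.] top z 53 c [ 380. -190.   51.] [51. 47.  8.]
beaker_mini_mid scene 0.57 [188. 185.  21.  27.] top z 53 c [ 468. -153.   51.] [48. 45.  7.]
beaker_small_mid top 0.77 [309. 156.  26.  34.] top z 72 c [ 589. -160.   70.] [52. 51.  7.]
beaker_small_mid scene 0.79 [157. 216.  30.  38.] top z 73 c [ 592. -161.   71.] [54. 56.  7.]
beaker_small_mid scene 0.66 [ 95. 192.  26.  51.] top z 126 c [ 603. -309.  126.] [27. 26.  8.]
beaker_medium_mid top 0.58 [244. 214.  29.  28.] top z 92 c [450.  -7.  90.] [56. 58.  6.]
beaker_medium_mid top 0.55 [178. 200.  26.  24.] top z 97 c [497. 149.  96.] [24. 26.  7.]
beaker_medium_mid scene 0.64 [244. 181.  24.  45.] top z 93 c [454. -11.  91.] [60. 57.  7.]
beaker_large_mid top 0.78 [251. 147.  25.  38.] top z 112 c [589. -19. 110.] [64. 55.  8.]
beaker_large_mid scene 0.84 [214. 222.  33.  54.]
[... 807 characters left out ...]
31.] top z 138 c [489. 270. 136.] [34. 36.  7.]
peg_large_head scene 0.72 [369. 223.  25.  43.] top z 138 c [493. 269. 136.] [37. 33.  8.]
rod_beaker_mid top 0.83 [366. 218.  42.  27.] top z 128 c [ 453. -308.  128.] [29. 21.  9.]
rod_beaker_mid scene 0.75 [185. 183.  24.  28.] top z 53 c [ 468. -154.   51.] [48. 47.  7.]
rod_beaker_mid scene 0.55 [128. 133.  32.  58.] top z 121 c [ 446. -300.  122.] [29. 25. 10.]
rod_beaker_mid scene 0.47 [155. 219.  26.  34.] top z 73 c [ 593. -161.   71.] [54. 56.  7.]
brown_bottle_mid top 0.93 [367. 145.  34.  35.] top z 125 c [ 601. -307.  124.] [26. 21.  9.]
brown_bottle_mid scene 0.61 [ 89. 194.  33.  51.] top z 126 c [ 604. -309.  126.] [27. 26.  9.]
```

Run:
```python
from h import *
d=np.load("c0.npz"); 
for n in("X","X2"):
    X=d[n].reshape(-1,3); X=X[np.isfinite(X[:,2])&(X[:,2]>15)]
    # height map 40mm cells
    xs=np.arange(300,880,30); ys=np.arange(400,-420,-30)
    print(n); print("x\\y "+" ".join("%4d"%y for y in ys))
    for x in xs[::-1]:
        r=[]
        for y in ys:
            k=X[(abs(X[:,0]-x)<15)&(abs(X[:,1]-y)<15)]
            r.append("%4d"%np.percentile(k[:,2],98) if len(k)>4 else "   .")
        print("%4d"%x," ".join(r))
# bench z check
X=d["X"].reshape(-1,3);k=X[abs(X[:,2])<15];print(np.nanmedian(k[:,2]))
# foot of pegs (white disc z~4..12)
for nm,h in dict(mini=(624.5,288.5),small=(498.5,148.5),med=(633.5,137),large=(491,269.5)).items():
    for n,i in(("X","i"),("X2","i2")):
        X=d[n]; im=d[i].astype(int).min(2); m=(im>140)&(np.hypot(X[...,0]-h[0],X[...,1]-h[1])<60)&(X[...,2]<20)
        print(nm,n,m.sum(),np.nanmedian(X[m],0).round() if m.sum() else None)
R,p,o=pose();print(R.round(4),p)
```

```text
X
x\y  400  370  340  310  280  250  220  190  160  130  100   70   40   10  -20  -50  -80 -110 -140 -170 -200 -230 -260 -290 -320 -350 -380 -410
 870    .    .    .    .    .    .  107  107    .    .  107  107   99  108    .    .   58    .    .    .    .    .    .    .    .    .    .    .
 840    .    .    .    .  108  106  100    .  173  169  103  100  100  105    .   60   60   60    .    .    .    .    .    .    .    .    .    .
 810    .    .    .    .  108  105  100  127  175  170  155  121  126  129    .   61   60   61   58    .    .  110  109  109    .    .    .    .
 780    .    .    .    .    .  158  126  140  128    .  147  145  129  131    .   60   60   59    .    .    .  110    .  110    .    .    .    .
 750    .    .    .    .  174  170  146  151    .    .  153  151    .    .    .    .    .    .    .    .    .  110  109  110    .    .    .    .
 720    .    .    .    .  174    .    .  153    .    .    .    .    .    .    .    .    .    .    .    .    .    .    .    .    .    .    .    .
 690    .    .    .    .    .    .    .    .    .    .    .    .    .    .    .    .
[... 4695 characters left out ...]
 .    .
 330    .    .    .    .    .    .    .    .    .    .    .    .    .    .    .    .    .    .    .    .    .    .    .    .    .    .    .    .
 300    .    .    .    .    .    .    .    .    .    .    .    .    .    .    .    .    .    .    .    .    .    .    .    .    .    .    .    .
0.19342525975111352
mini X 152 [620. 289.  10.]
mini X2 278 [625. 293.   9.]
small X 128 [487. 145.  10.]
small X2 149 [495. 148.  10.]
med X 252 [624. 137.   9.]
med X2 355 [629. 138.   9.]
large X 167 [473. 279.  10.]
large X2 180 [481. 283.  11.]
[[ 2.454e-01  1.000e-04  9.694e-01]
 [-9.694e-01 -1.000e-04  2.454e-01]
 [ 1.000e-04 -1.000e+00  1.000e-04]] [ 153.36042784 -605.91249556  222.58316944]
```

```bash
python3 -m inch '{"slide":[[-0.11,0,0.12],[-0.22,0,0.25],[-0.34,0,0.37],[-0.45,0,0.5],[-0.56,0,0.62],[-0.68,0,0.75],[-0.79,0,0.87],[-0.9,0,1.0]],"yaw":[0,0,0,0,0,0,0,0]}' 1 20
python3 -m inch '{"slide":[[-0.11,0,0.12],[-0.22,0,0.25],[-0.34,0,0.37],[-0.45,0,0.5],[-0.56,0,0.62],[-0.68,0,0.75],[-0.79,0,0.87],[-0.9,0,1.0]],"yaw":[0,0,0,0,0,0,0,0]}' 1 20
```

```text
t: 2.05
tcp_pos: [213.8, -515.6, 222.6]
tool_rot: [-0.558, 0.558, -0.434, 0.434]
force: [-0.2, -0.3, -0.0]
grip_width: 87.0
t: 2.85
tcp_pos: [273.6, -426.2, 222.6]
tool_rot: [-0.558, 0.558, -0.434, 0.434]
force: [0.4, 0.2, 0.7]
grip_width: 87.0
```

```bash
python3 -m inch '{"slide":[[-0.11,0,0.12],[-0.22,0,0.25],[-0.34,0,0.37],[-0.45,0,0.5],[-0.56,0,0.62],[-0.68,0,0.75],[-0.79,0,0.87],[-0.9,0,1.0]],"yaw":[0,0,0,0,0,0,0,0]}' 
python3 -m inch '{"slide":[[-0.11,0,0.12],[-0.22,0,0.25],[-0.34,0,0.37],[-0.45,0,0.5],[-0.56,0,0.62],[-0.68,0,0.75],[-0.79,0,0.87],[-0.9,0,1.0]],"yaw":[0,0,0,0,0,0,0,0]}' 
python3 -m inch '{"slide":[[-0.11,0,0.12],[-0.22,0,0.25],[-0.34,0,0.37],[-0.45,0,0.5],[-0.56,0,0.62],[-0.68,0,0.75],[-0.79,0,0.87],[-0.92,0,1.0]],"yaw":[-0.07,-0.14,-0.21,-0.28,-0.35,-0.42,-0.49,-0.55]}'
python3 - <<'E'
from h import *
R,p,o=pose();print(R.round(4),p,o["qpos"])
f=grab_frame("wrist"); cv2.imwrite("pics/w1.png",f["img"][:,:,::-1])
E
```

```text
t: 3.65
tcp_pos: [333.6, -336.8, 222.6]
tool_rot: [-0.558, 0.558, -0.434, 0.434]
force: [0.0, -0.5, -0.2]
grip_width: 87.5
t: 4.45
tcp_pos: [393.5, -247.3, 222.6]
tool_rot: [-0.558, 0.558, -0.434, 0.434]
force: [0.6, -0.6, 0.9]
grip_width: 86.9
t: 5.25
tcp_pos: [452.9, -156.4, 222.5]
tool_rot: [-0.705, 0.705, -0.058, 0.058]
force: [0.6, 0.3, -0.3]
grip_width: 87.0
[[ 9.863e-01  1.000e-04  1.647e-01]
 [-1.647e-01 -1.000e-04  9.863e-01]
 [ 1.000e-04 -1.000e+00 -1.000e-04]] [ 452.9099698  -156.44135005  222.54475944] [ 0.77339508  0.04122402 -0.5442067   1.80725522  0.02220265  1.29899409
  0.05815701]
```

View pics/w1.png

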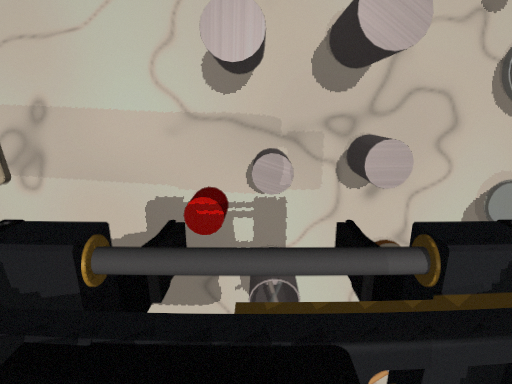

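```bash
cat >> h.py <<'E'
def wristcirc(cx,cy,zt,rad,img=None,pt=None):
    R,p,o=pose(); f=grab_frame("wrist"); X=cloud(f,(R,p))
    m=(np.hypot(X[...,0]-cx,X[...,1]-cy)<rad+15)&(abs(X[...,2]-zt)<6)
    q=X[m]; 
    (c,r)=cv2.minEnclosingCircle(q[:,:2].astype(np.float32))
    return q.mean(0), c, r, m.sum(), (R,p,f,X)
E
python3 - <<'E'
from h import *
for n,c in dict(mini=(466.5,-153.5,50,24),small=(590.5,-160.5,70,27),med=(452,-9,90,30),large=(590.5,-20,110,33)).items():
    a,cc,r,k,_=wristcirc(*c); print(n,a.round(1),np.round(cc,1),round(r,1),k)
d=np.load("c0.npz")
for nm in("X","X2"):
  X=d[nm]
  for n,(cx,cy,zt,r) in dict(mini=(466.5,-153.5,50,24),small=(590.5,-160.5,70,27),med=(452,-9,90,30),large=(590.5,-20,110,33),pmini=(624.5,288.5,76,11),psmall=(498.5,148.5,96,13),pmed=(633.5,137,116,15.5),plarge=(491,269.5,136,18)).items():
    m=(np.hypot(X[...,0]-cx,X[...,1]-cy)<r+15)&(abs(X[...,2]-zt)<6); q=X[m]; c=cv2.minEnclosingCircle(q[:,:2].astype(np.float32)); print(nm,n,q.mean(0).round(1),np.round(c[0],1),round(c[1],1),m.sum())
E
```

```text
mini [ 466.7 -154.9   50.3] [ 466.5 -155.3] 23.9 1373
small [ 589.7 -160.    70.2] [ 590.8 -161.1] 27.2 1955
med [451.4 -10.4  90.1] [451.3  -8.9] 30.3 3487
large [587.5 -31.6 110. ] [590.3 -20.9] 33.3 3158
X mini [ 464.7 -154.5   49.5] [ 465.5 -154.8] 24.2 347
X small [ 588.9 -160.    69.6] [ 589.5 -160.1] 27.1 430
X med [450.2  -7.4  89.8] [450.4  -7.5] 29.9 596
X large [588.8 -20.2 109.7] [589.3 -20.1] 33.1 703
X pmini [623.2 289.1  76. ] [623.9 290.3] 11.4 77
X psmall [496.5 149.   95.6] [497.1 150.1] 13.5 116
X pmed [631.8 138.1 115.8] [632.5 138.5] 15.4 155
X plarge [489.1 269.8 136. ] [489.4 270.6] 18.1 247
X2 mini [ 468.5 -153.9   50.5] [ 466.9 -155.2] 25.1 300
X2 small [ 593.  -160.6   70.3] [ 591.5 -161.9] 28.2 459
X2 med [454.7  -9.5  90.6] [452.4 -10.1] 31.2 507
X2 large [593.  -20.7 110.5] [591.4 -21.2] 33.4 749
X2 pmini [626.4 288.   75.8] [625.8 287.8] 10.6 91
X2 psmall [500.4 147.6  96.1] [499.6 147.6] 13.4 120
X2 pmed [635.4 136.8 116.1] [634.6 136.7] 15.7 201
X2 plarge [493.3 269.3 136. ] [493.  269.8] 19.1 222
```

```bash
python3 -m inch '{"slide":[[0.05,0.1,0.01],[0.1,0.2,0.03],[0.165,0.3,0.045],[0.165,0.4,0.045],[0.165,0.55,0.045],[0.165,0.7,0.045],[0.165,0.8,0.045],[0.165,0.9,0.045]],"yaw":[-0.02,-0.04,-0.06,-0.08,-0.08,-0.08,-0.08,-0.08]}'
python3 - <<'E'
from h import *
R,p,o=pose();print(R.round(4),p)
a,cc,r,k,_=wristcirc(466.5,-155,50,24); print(a.round(1),np.round(cc,1),round(r,1),k)
E
```

```text
t: 6.3
tcp_pos: [465.8, -156.0, 149.7]
tool_rot: [0.707, -0.707, 0.002, -0.001]
force: [-0.1, -0.7, 0.1]
grip_width: 87.1
[[ 1.0e+00 -3.0e-04  4.4e-03]
 [-4.4e-03  0.0e+00  1.0e+00]
 [-3.0e-04 -1.0e+00  0.0e+00]] [ 465.84362519 -156.03635897  149.72294342]
[ 466.7 -154.5   50.3] [ 466.7 -155.6] 24.2 2154
```

```bash
python3 -m inch '{"slide":[[0,0.12,0.01],[0,0.25,0.01],[0.01,0.37,0.01],[0.01,0.5,0.01],[0.01,0.62,0.01],[0.01,0.75,0.01],[0.01,0.87,0.01],[0.01,1.0,0.01]],"yaw":[0,0,0,0,0,0,0,0]}'
python3 -m inch '{"slide":[[0,0.1,0],[0,0.2,0],[0,0.3,0],[0,0.4,0],[0,0.5,0],[0,0.6,0],[0,0.67,0],[0,0.73,0]],"yaw":[0,0,0,0,0,0,0,0]}'
python3 -m inch '{"slide":[[0,0,0],[0,0,0],[0,0,0],[0,0,0],[0,0,0],[0,0,0],[0,0,0],[0,0,0]],"yaw":[0,0,0,0,0,0,0,0]}' -1 20
```

```text
t: 7.15
tcp_pos: [466.9, -155.2, 69.8]
tool_rot: [-0.707, 0.707, -0.001, 0.001]
force: [0.4, 0.2, -0.3]
grip_width: 87.3
t: 7.95
tcp_pos: [466.8, -155.2, 11.6]
tool_rot: [0.707, -0.707, 0.001, -0.001]
force: [-0.2, 0.3, 0.1]
grip_width: 87.5
t: 8.75
tcp_pos: [466.9, -155.2, 12.3]
tool_rot: [-0.707, 0.707, -0.001, 0.001]
force: [-0.2, 0.3, 2.4]
grip_width: 48.1
```

```bash
python3 -m inch '{"slide":[[0,-0.1,0],[0,-0.2,0],[0,-0.35,0],[0,-0.5,0],[0,-0.62,0],[0,-0.75,0],[0,-0.87,0],[0,-1.0,0]],"yaw":[0,0,0,0,0,0,0,0]}'
python3 -m inch '{"slide":[[0,-0.12,0.1],[0,-0.25,0.2],[0,-0.37,0.35],[0,-0.5,0.5],[0,-0.62,0.62],[0,-0.75,0.75],[0,-0.87,0.87],[0,-0.92,1.0]],"yaw":[0,0,0,0,0,0,0,0]}'
python3 -m inch '{"slide":[[0.08,0,0.12],[0.16,0,0.25],[0.25,0,0.37],[0.33,0,0.5],[0.41,0,0.62],[0.5,0,0.75],[0.58,0,0.87],[0.66,0,1.0]],"yaw":[0,0,0,0,0,0,0,0]}'
python3 -m inch '{"slide":[[0.08,0,0.12],[0.16,0,0.25],[0.25,0,0.37],[0.33,0,0.5],[0.41,0,0.62],[0.5,0,0.75],[0.58,0,0.87],[0.66,0,1.0]],"yaw":[0,0,0,0,0,0,0,0]}'
python3 -m inch '{"slide":[[0.08,0,0.12],[0.16,0,0.25],[0.25,0,0.37],[0.33,0,0.5],[0.41,0,0.62],[0.5,0,0.75],[0.58,0,0.87],[0.65,0,1.0]],"yaw":[0,0,0,0,0,0,0,0]}'
python3 -m inch '{"slide":[[0,0,0.12],[0,0,0.25],[0,0,0.37],[0,0,0.5],[0,0,0.62],[0,0,0.75],[0,0,0.87],[0,0,1.0]],"yaw":[-0.07,-0.14,-0.21,-0.28,-0.35,-0.42,-0.49,-0.55]}'
python3 - <<'E'
from h import *
R,p,o=pose();print(R.round(4),p,o["qpos"],o["grip_width"])
d=np.array([624.8,289,0])-p; print(R.T@d/80)
for c in("wrist","top","scene"):
    f=grab_frame(c); cv2.imwrite(f"pics/{c}2.png",f["img"][:,:,::-1])
E
```

```text
t: 9.55
tcp_pos: [466.7, -155.2, 92.9]
tool_rot: [-0.707, 0.707, -0.001, 0.001]
force: [0.3, 0.0, -1.3]
grip_width: 47.9
t: 10.35
tcp_pos: [467.6, -74.5, 167.0]
tool_rot: [-0.707, 0.707, -0.001, 0.002]
force: [0.1, -0.1, -1.2]
grip_width: 48.0
t: 11.15
tcp_pos: [520.7, 5.4, 165.7]
tool_rot: [-0.707, 0.707, -0.001, 0.001]
force: [-0.5, -0.6, -1.2]
grip_width: 47.6
t: 11.95
tcp_pos: [573.8, 85.1, 165.7]
tool_rot: [-0.707, 0.707, -0.001, 0.001]
force: [-0.1, -0.8, 0.1]
grip_width: 47.8
t: 12.75
tcp_pos: [626.1, 165.0, 165.6]
tool_rot: [-0.707, 0.707, -0.001, 0.001]
force: [0.4, 0.3, -0.7]
grip_width: 48.0
t: 13.55
tcp_pos: [626.1, 244.9, 165.6]
tool_rot: [-0.593, 0.593, 0.386, -0.386]
force: [0.3, -1.3, -0.2]
grip_width: 47.5
[[ 4.050e-01 -0.000e+00 -9.143e-01]
 [ 9.143e-01 -1.000e-04  4.050e-01]
 [-1.000e-04 -1.000e+00  0.000e+00]] [626.10442445 244.90638165 165.64630238] [ 0.15422119  0.62969992 -0.89862572  1.35897101  0.48843268  1.38115274
  0.41506801] 47.54496206149222
[0.49751722 2.07054017 0.23809866]
```

```bash
python3 -m inch '{"slide":[[0.1,0,0.05],[0.2,0,0.1],[0.3,0,0.15],[0.4,0,0.2],[0.5,0.1,0.24],[0.5,0.25,0.24],[0.5,0.4,0.24],[0.5,0.5,0.24]],"yaw":[-0.05,-0.1,-0.15,-0.2,-0.2,-0.2,-0.2,-0.2]}'
python3 - <<'E'
from h import *
R,p,o=pose();print(R.round(4),p,o["qpos"],o["grip_width"])
d=np.array([624.8,289,0])-p; print(R.T@d/80)
for c in("wrist","top","scene"):
    f=grab_frame(c); cv2.imwrite(f"pics/{c}3.png",f["img"][:,:,::-1])
E
```

```text
t: 14.5
tcp_pos: [624.5, 287.4, 123.6]
tool_rot: [-0.502, 0.502, 0.498, -0.499]
force: [0.2, -0.1, -1.6]
grip_width: 47.7
[[ 0.0064 -0.0014 -1.    ]
 [ 1.     -0.0016  0.0064]
 [-0.0016 -1.      0.0014]] [624.54125626 287.39657612 123.60164841] [ 0.10525547  0.72296965 -0.94477429  1.3540751   0.58154495  1.35380273
  0.72418506] 47.67490500014527
[ 0.02254223  1.54498074 -0.0052147 ]
```

View pics/wrist3.png

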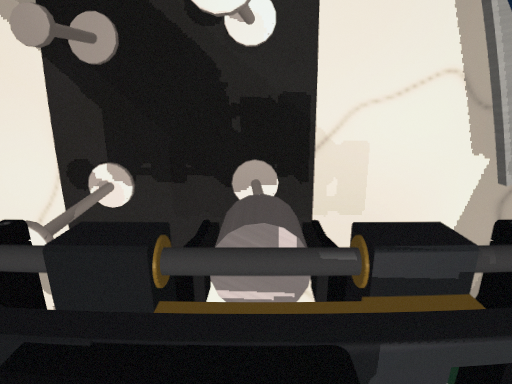

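View pics/scene3.png

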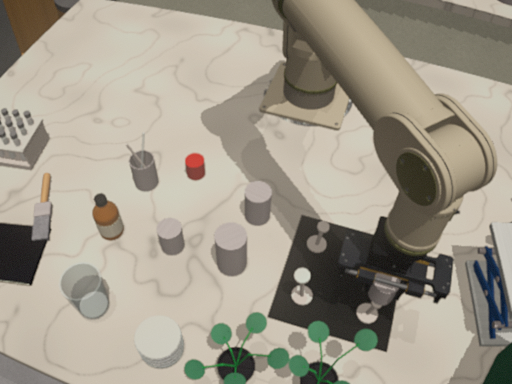

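```bash
python3 -m inch '{"slide":[[0.02,0.12,0],[0.02,0.24,0],[0.02,0.36,0],[0.02,0.48,0],[0.02,0.6,0],[0.02,0.7,0],[0.02,0.8,0],[0.02,0.9,0]],"yaw":[0,0,0,0,0,0,0,0]}'
python3 -m inch '{"slide":[[0,0.01,0],[0,0.02,0],[0,0.03,0],[0,0.04,0],[0,0.05,0],[0,0.06,0],[0,0.07,0],[0,0.07,0]],"yaw":[0,0,0,0,0,0,0,0]}'
```

```text
t: 15.45
tcp_pos: [624.8, 290.3, 53.1]
tool_rot: [-0.501, 0.501, 0.499, -0.499]
force: [0.9, 0.4, -1.1]
grip_width: 47.6
t: 16.25
tcp_pos: [624.7, 290.2, 48.0]
tool_rot: [-0.501, 0.501, 0.499, -0.499]
force: [0.1, 0.7, -1.1]
grip_width: 47.8
```

```bash
python3 -m inch '{"slide":[[0,0.01,0],[0,0.02,0],[0,0.03,0],[0,0.04,0],[0,0.05,0],[0,0.06,0],[0,0.065,0],[0,0.065,0]],"yaw":[0,0,0,0,0,0,0,0]}'
python3 - <<'E'
from h import *
f=grab_frame("wrist"); cv2.imwrite("pics/w4.png",f["img"][:,:,::-1])
o=env.get_obs(); print(o["force"],o["tcp_pos"])
E
```

```text
t: 17.05
tcp_pos: [624.7, 290.2, 42.9]
tool_rot: [-0.501, 0.501, 0.499, -0.499]
force: [-0.3, 0.5, -0.1]
grip_width: 47.5
[ 0.45761608 -0.5940131  -1.42421219] [624.75702066 290.22468152  42.92053929]
```

View pics/w4.png

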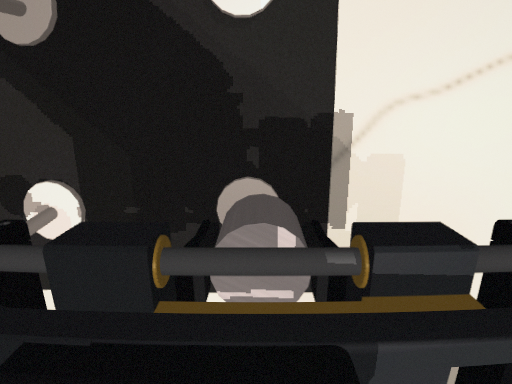

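```bash
python3 -m inch '{"slide":[[0,0.005,0],[0,0.01,0],[0,0.015,0],[0,0.02,0],[0,0.02,0],[0,0.02,0],[0,0.02,0],[0,0.02,0]],"yaw":[0,0,0,0,0,0,0,0]}'
python3 -m inch '{"slide":[[0,0,0],[0,0,0],[0,0,0],[0,0,0],[0,0,0],[0,0,0],[0,0,0],[0,0,0]],"yaw":[0,0,0,0,0,0,0,0]}' 1 20
python3 - <<'E'
from h import *
f=grab_frame("wrist"); cv2.imwrite("pics/w5.png",f["img"][:,:,::-1])
o=env.get_obs(); print(o["force"],o["tcp_pos"])
E
```

```text
t: 17.9
tcp_pos: [624.9, 290.3, 42.5]
tool_rot: [-0.501, 0.501, 0.499, -0.499]
force: [-2.6, -3.1, 7.9]
grip_width: 47.6
t: 18.7
tcp_pos: [624.7, 290.2, 41.3]
tool_rot: [-0.501, 0.501, 0.499, -0.499]
force: [-0.4, -0.1, -0.2]
grip_width: 86.5
[-0.37753497 -0.72768452  0.05310848] [624.74723142 290.21547928  41.3290633 ]
```

View pics/w5.png

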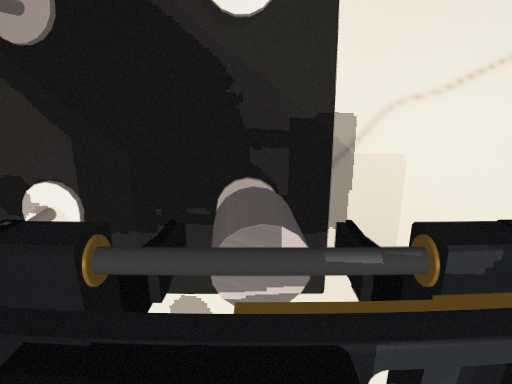

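```bash
python3 -m inch '{"slide":[[0,-0.1,0],[0,-0.2,0],[0,-0.35,0],[0,-0.5,0],[0,-0.62,0],[0,-0.75,0],[0,-0.87,0],[0,-1.0,0]],"yaw":[0,0,0,0,0,0,0,0]}' 1 20
python3 -m inch '{"slide":[[-0.02,-0.12,0],[-0.1,-0.25,0],[-0.25,-0.4,0],[-0.4,-0.55,0],[-0.55,-0.55,0],[-0.7,-0.55,0],[-0.85,-0.55,0],[-1.0,-0.55,0]],"yaw":[0,0,0,0,0,0,0,0]}'
python3 - <<'E'
from h import *
f=grab_frame("scene"); cv2.imwrite("pics/s6.png",f["img"][:,:,::-1])
o=env.get_obs(); print(o["force"],o["tcp_pos"])
E
```

```text
t: 19.55
tcp_pos: [624.7, 290.2, 122.1]
tool_rot: [-0.501, 0.501, 0.499, -0.499]
force: [0.1, 0.2, 0.0]
grip_width: 86.8
t: 20.35
tcp_pos: [624.3, 208.8, 164.7]
tool_rot: [0.501, -0.501, -0.499, 0.499]
force: [0.4, 0.5, -0.1]
grip_width: 87.1
[ 1.6927673  -2.64879786 -0.47189164] [624.99350274 206.38372962 164.69326453]
```

View pics/s6.png

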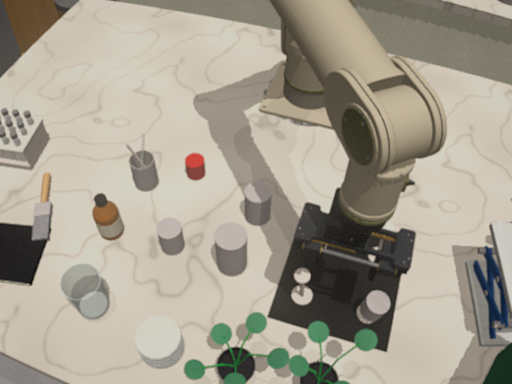

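```bash
python3 -m inch '{"slide":[[-0.12,0,0],[-0.25,0,0],[-0.37,0,0],[-0.5,0,0],[-0.62,0,0],[-0.75,0,0],[-0.87,0,0],[-1.0,0,0]],"yaw":[0,0,0,0,0,0,0,0]}'
python3 -m inch '{"slide":[[-0.12,0,0.05],[-0.25,0,0.1],[-0.37,0,0.15],[-0.5,0,0.2],[-0.62,0,0.25],[-0.75,0,0.3],[-0.87,0,0.35],[-1.0,0,0.43]],"yaw":[0,0,0,0,0,0,0,0]}'
python3 -m inch '{"slide":[[-0.12,0,0],[-0.25,0,0],[-0.37,0,0],[-0.5,0,0],[-0.62,0,0],[-0.75,0,0],[-0.87,0,0],[-1.0,0,0]],"yaw":[0,0,0,0,0,0,0,0]}'
python3 -m inch '{"slide":[[-0.12,0,0],[-0.25,0,0],[-0.37,0,0],[-0.5,0,0],[-0.62,0,0],[-0.75,0,0],[-0.87,0,0],[-1.0,0,0]],"yaw":[0.07,0.14,0.21,0.28,0.35,0.42,0.49,0.55]}'
python3 - <<'E'
from h import *
R,p,o=pose();print(R.round(4),p,o["qpos"],o["grip_width"])
d=np.array([590.5,-161,31])-p; print(R.T@d/80, np.degrees(np.arctan2(R[1,0],R[0,0]))/120)
a,cc,r,k,_=wristcirc(590.5,-161,70,27); print(a.round(1),np.round(cc,1),round(r,1),k)
E
```

```text
t: 21.2
tcp_pos: [624.1, 129.5, 165.4]
tool_rot: [-0.501, 0.501, 0.499, -0.499]
force: [0.6, -0.2, 0.3]
grip_width: 87.0
t: 22.0
tcp_pos: [589.2, 49.6, 165.3]
tool_rot: [-0.501, 0.501, 0.499, -0.499]
force: [0.1, -0.4, -0.0]
grip_width: 87.0
t: 22.8
tcp_pos: [589.2, -30.4, 165.3]
tool_rot: [0.501, -0.501, -0.499, 0.499]
force: [-0.0, -0.1, 0.1]
grip_width: 86.6
t: 23.6
tcp_pos: [588.9, -110.3, 165.4]
tool_rot: [-0.692, 0.692, 0.144, -0.144]
force: [0.2, 0.2, -0.2]
grip_width: 86.9
[[ 9.172e-01  1.000e-04 -3.983e-01]
 [ 3.983e-01 -1.000e-04  9.172e-01]
 [ 1.000e-04 -1.000e+00 -1.000e-04]] [ 588.88151625 -110.337957    165.40538083] [ 0.7256651   0.42098212 -0.78651641  1.57551846  0.30745049  1.27335954
  0.30170206] 86.94084558451178
[-0.23385833  1.68010463 -0.58875454] 0.19560739032831137
[ 587.1 -151.3   70.2] [ 590.4 -159.9] 26.9 1577
```

```bash
python3 -m inch '{"slide":[[-0.05,0,-0.12],[-0.1,0,-0.24],[-0.15,0,-0.36],[-0.2,0,-0.48],[-0.23,0.1,-0.585],[-0.23,0.2,-0.585],[-0.23,0.3,-0.585],[-0.23,0.4,-0.585]],"yaw":[0.05,0.1,0.15,0.195,0.195,0.195,0.195,0.195]}'
python3 - <<'E'
from h import *
R,p,o=pose();print(R.round(4),p)
a,cc,r,k,_=wristcirc(590.5,-161,70,27); print(a.round(1),np.round(cc,1),round(r,1),k)
d=np.array([590.5,-161,31])-p; print(R.T@d/80)
E
```

```text
t: 24.45
tcp_pos: [590.7, -159.1, 132.2]
tool_rot: [0.707, -0.707, -0.003, 0.004]
force: [0.5, -0.3, -0.2]
grip_width: 87.1
[[ 1.0e+00 -6.0e-04 -9.7e-03]
 [ 9.7e-03  6.0e-04  1.0e+00]
 [-6.0e-04 -1.0e+00  6.0e-04]] [ 590.74248754 -159.05648107  132.24980854]
[ 591.  -159.8   70.3] [ 591.1 -160.9] 27.2 3566
[-0.00245891  1.26560943 -0.02503376]
```

```bash
python3 -m inch '{"slide":[[0,0.1,0],[0,0.2,0],[0,0.32,0],[0,0.44,0],[0,0.55,0],[0,0.66,0],[0,0.77,0],[0,0.88,0]],"yaw":[0,0,0,0,0,0,0,0]}'
python3 -m inch '{"slide":[[0,0.1,0],[0,0.2,0],[0,0.3,0],[0,0.36,0],[0,0.38,0],[0,0.38,0],[0,0.38,0],[0,0.38,0]],"yaw":[0,0,0,0,0,0,0,0]}'
python3 -m inch '{"slide":[[0,0,0],[0,0,0],[0,0,0],[0,0,0],[0,0,0],[0,0,0],[0,0,0],[0,0,0]],"yaw":[0,0,0,0,0,0,0,0]}' -1 20
python3 -m inch '{"slide":[[0,-0.1,0],[0,-0.2,0],[0,-0.35,0],[0,-0.5,0],[0,-0.62,0],[0,-0.75,0],[0,-0.87,0],[0,-1.0,0]],"yaw":[0,0,0,0,0,0,0,0]}'
```

```text
t: 25.3
tcp_pos: [591.0, -159.9, 62.2]
tool_rot: [-0.707, 0.707, 0.002, -0.002]
force: [-0.1, 0.4, -0.6]
grip_width: 86.7
t: 26.1
tcp_pos: [591.2, -160.0, 32.9]
tool_rot: [-0.707, 0.707, 0.003, -0.002]
force: [-0.6, 0.6, 0.5]
grip_width: 86.9
t: 26.9
tcp_pos: [591.0, -159.9, 32.6]
tool_rot: [-0.707, 0.707, 0.003, -0.002]
force: [-0.7, 0.1, 0.7]
grip_width: 53.8
t: 27.7
tcp_pos: [590.9, -159.9, 113.3]
tool_rot: [-0.707, 0.707, 0.002, -0.002]
force: [0.8, 0.1, -2.4]
grip_width: 53.6
```

```bash
python3 -m inch '{"slide":[[0,-0.12,0.05],[0,-0.25,0.15],[0,-0.37,0.3],[0,-0.5,0.45],[0,-0.62,0.6],[0,-0.75,0.75],[0,-0.85,0.87],[0,-0.9,1.0]],"yaw":[0,0,0,0,0,0,0,0]}'
python3 -m inch '{"slide":[[-0.07,0,0.12],[-0.14,0,0.25],[-0.21,0,0.37],[-0.28,0,0.5],[-0.36,0,0.62],[-0.44,0,0.75],[-0.51,0,0.87],[-0.58,0,1.0]],"yaw":[0,0,0,0,0,0,0,0]}'
python3 -m inch '{"slide":[[-0.07,0,0.12],[-0.14,0,0.25],[-0.21,0,0.37],[-0.28,0,0.5],[-0.36,0,0.62],[-0.44,0,0.75],[-0.51,0,0.87],[-0.58,0,1.0]],"yaw":[0,0,0,0,0,0,0,0]}'
python3 -m inch '{"slide":[[0,0,0.12],[0,0,0.25],[0,0,0.4],[0,0,0.55],[0,0.05,0.7],[0,0.15,0.86],[0,0.3,0.86],[0,0.4,0.86]],"yaw":[0,0,0,0,0,0,0,0]}'
python3 - <<'E'
from h import *
R,p,o=pose();print(R.round(4),p,o["grip_width"])
d=np.array([498.4,148.8,0])-p; print(R.T@d/80)
f=grab_frame("wrist"); cv2.imwrite("pics/w7.png",f["img"][:,:,::-1])
f=grab_frame("scene"); cv2.imwrite("pics/s7.png",f["img"][:,:,::-1])
E
```

```text
t: 28.5
tcp_pos: [590.7, -79.0, 185.6]
tool_rot: [-0.707, 0.707, 0.003, -0.002]
force: [-0.6, 0.2, -1.8]
grip_width: 53.5
t: 29.3
tcp_pos: [543.0, 0.4, 184.6]
tool_rot: [-0.707, 0.707, 0.002, -0.002]
force: [0.5, 0.1, -2.0]
grip_width: 53.3
t: 30.1
tcp_pos: [496.0, 80.2, 184.6]
tool_rot: [-0.707, 0.707, 0.002, -0.002]
force: [0.8, 0.8, -1.5]
grip_width: 53.8
t: 30.9
tcp_pos: [495.7, 148.3, 151.2]
tool_rot: [-0.707, 0.707, 0.002, -0.003]
force: [0.1, -0.1, -1.5]
grip_width: 53.5
[[ 1.0e+00 -1.1e-03 -7.6e-03]
 [ 7.6e-03 -2.0e-04  1.0e+00]
 [-1.1e-03 -1.0e+00 -2.0e-04]] [495.68517513 148.29122395 151.24571452] 53.46237263855678
[0.03608631 1.89053119 0.00648053]
```

View pics/w7.png

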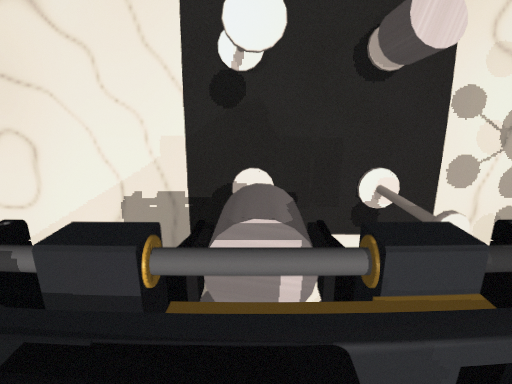

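View pics/s7.png

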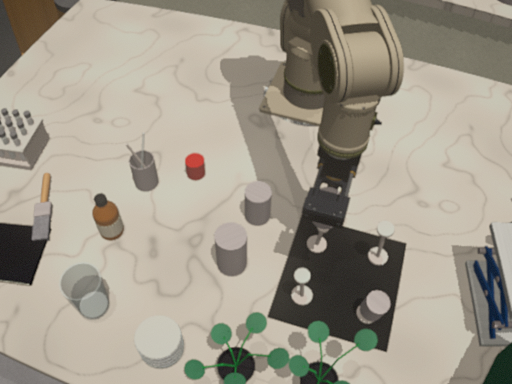

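```bash
python3 -m inch '{"slide":[[0.02,0.08,0],[0.035,0.2,0],[0.035,0.32,0],[0.035,0.45,0],[0.035,0.58,0],[0.035,0.72,0],[0.035,0.86,0],[0.035,1.0,0]],"yaw":[0,0,0,0,0,0,0,0]}'
python3 -m inch '{"slide":[[0,0.01,0],[0,0.02,0],[0,0.03,0],[0,0.04,0],[0,0.05,0],[0,0.06,0],[0,0.07,0],[0,0.075,0]],"yaw":[0,0,0,0,0,0,0,0]}'
python3 - <<'E'
from h import *
R,p,o=pose();print(p,o["force"])
E
```

```text
t: 31.8
tcp_pos: [498.8, 148.3, 71.5]
tool_rot: [-0.707, 0.707, 0.002, -0.003]
force: [-0.1, 0.3, -0.9]
grip_width: 53.6
t: 32.6
tcp_pos: [498.8, 148.2, 66.5]
tool_rot: [-0.707, 0.707, 0.002, -0.002]
force: [0.1, -0.0, -0.9]
grip_width: 53.6
[498.81796634 148.24246411  66.47785883] [ 0.14465683 -0.03862611 -0.89104635]
```

```bash
python3 -m inch '{"slide":[[0,0.01,0],[0,0.02,0],[0,0.03,0],[0,0.035,0],[0,0.04,0],[0,0.045,0],[0,0.05,0],[0,0.05,0]],"yaw":[0,0,0,0,0,0,0,0]}'
```

```text
t: 33.4
tcp_pos: [498.9, 148.3, 62.9]
tool_rot: [-0.707, 0.707, 0.003, -0.002]
force: [-2.2, -0.7, 4.8]
grip_width: 53.4
```

```bash
python3 -m inch '{"slide":[[0,0,0],[0,0,0],[0,0,0],[0,0,0],[0,0,0],[0,0,0],[0,0,0],[0,0,0]],"yaw":[0,0,0,0,0,0,0,0]}' 1 20
python3 -m inch '{"slide":[[0,-0.1,0],[0,-0.2,0],[0,-0.35,0],[0,-0.5,0],[0,-0.62,0],[0,-0.75,0],[0,-0.87,0],[0,-1.0,0]],"yaw":[0,0,0,0,0,0,0,0]}'
python3 - <<'E'
from h import *
R,p,o=pose();print(p,o["force"])
f=grab_frame("wrist"); cv2.imwrite("pics/w8.png",f["img"][:,:,::-1])
E
```

```text
t: 34.2
tcp_pos: [498.8, 148.2, 62.5]
tool_rot: [-0.707, 0.707, 0.002, -0.002]
force: [-0.4, -0.1, -0.7]
grip_width: 86.9
t: 35.0
tcp_pos: [498.8, 148.2, 143.3]
tool_rot: [-0.707, 0.707, 0.002, -0.002]
force: [0.8, -0.1, -0.4]
grip_width: 86.8
[498.78439545 148.20106259 143.32401966] [ 0.77378562 -0.06774295 -0.44199041]
```

View pics/w8.png

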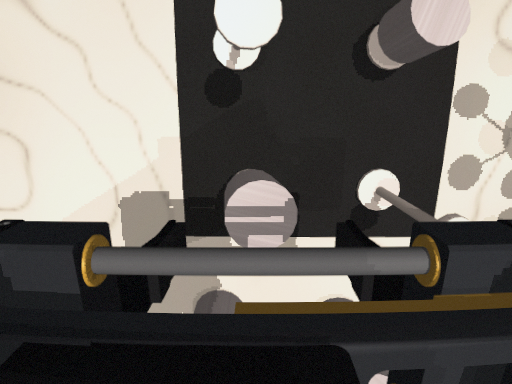

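```bash
python3 -m inch '{"slide":[[-0.03,0,-0.12],[-0.07,0,-0.25],[-0.1,0,-0.37],[-0.14,0,-0.5],[-0.18,0,-0.62],[-0.22,0,-0.75],[-0.26,0,-0.87],[-0.3,0,-0.98]],"yaw":[0,0,0,0,0,0,0,0]}'
python3 -m inch '{"slide":[[-0.04,0,-0.12],[-0.08,0,-0.25],[-0.12,0,-0.4],[-0.16,0,-0.55],[-0.2,0,-0.7],[-0.24,0.1,-0.85],[-0.29,0.2,-0.98],[-0.29,0.3,-0.98]],"yaw":[0,0,0,0,0,0,0,0]}'
python3 - <<'E'
from h import *
R,p,o=pose();print(R.round(4),p)
a,cc,r,k,_=wristcirc(451.5,-9,90,30); print(a.round(1),np.round(cc,1),round(r,1),k)
d=np.array([451.5,-9,51])-p; print(R.T@d/80)
E
```

```text
t: 35.85
tcp_pos: [475.1, 68.8, 142.5]
tool_rot: [-0.707, 0.707, 0.002, -0.002]
force: [0.8, 0.1, -0.3]
grip_width: 87.0
t: 36.65
tcp_pos: [452.0, -10.6, 117.5]
tool_rot: [-0.707, 0.707, 0.001, -0.002]
force: [0.0, -0.0, 0.5]
grip_width: 87.4
[[ 1.0e+00 -8.0e-04 -4.7e-03]
 [ 4.7e-03 -7.0e-04  1.0e+00]
 [-8.0e-04 -1.0e+00 -7.0e-04]] [451.96024426 -10.57284706 117.46551037]
[451.9  -4.7  90.3] [451.9  -8.3] 30.2 5550
[-0.00496107  0.83081037  0.02022775]
```

```bash
python3 -m inch '{"slide":[[0,0.1,0.02],[0,0.22,0.02],[0,0.34,0.02],[0,0.46,0.02],[0,0.58,0.02],[0,0.7,0.02],[0,0.78,0.02],[0,0.83,0.02]],"yaw":[0,0,0,0,0,0,0,0]}'
python3 -m inch '{"slide":[[0,0,0],[0,0,0],[0,0,0],[0,0,0],[0,0,0],[0,0,0],[0,0,0],[0,0,0]],"yaw":[0,0,0,0,0,0,0,0]}' -1 25
python3 -m inch '{"slide":[[0,-0.1,0],[0,-0.2,0],[0,-0.35,0],[0,-0.5,0],[0,-0.62,0],[0,-0.75,0],[0,-0.87,0],[0,-1.0,0]],"yaw":[0,0,0,0,0,0,0,0]}'
python3 -m inch '{"slide":[[0,-0.1,0],[0,-0.2,0],[0,-0.35,0],[0,-0.5,0],[0,-0.62,0],[0,-0.75,0],[0,-0.85,0],[0,-0.9,0]],"yaw":[0,0,0,0,0,0,0,0]}'
```

```text
t: 37.5
tcp_pos: [452.5, -7.2, 51.4]
tool_rot: [0.707, -0.707, -0.002, 0.003]
force: [0.4, -0.9, 0.1]
grip_width: 86.9
t: 38.3
tcp_pos: [452.8, -7.2, 52.3]
tool_rot: [-0.707, 0.707, 0.003, -0.002]
force: [-1.9, -0.5, 5.4]
grip_width: 59.3
t: 39.1
tcp_pos: [452.6, -7.3, 132.9]
tool_rot: [-0.707, 0.707, 0.002, -0.002]
force: [-0.0, 0.2, -1.4]
grip_width: 59.3
t: 39.9
tcp_pos: [453.0, -7.2, 205.0]
tool_rot: [-0.707, 0.707, 0.003, -0.002]
force: [-0.4, -0.1, -1.2]
grip_width: 59.3
```

```bash
python3 -m inch '{"slide":[[0.1,0,0.07],[0.22,0,0.16],[0.33,0,0.25],[0.44,0,0.34],[0.55,0,0.43],[0.67,0,0.52],[0.78,0,0.61],[0.9,0,0.7]],"yaw":[0,0,0,0,0,0,0,0]}'
python3 -m inch '{"slide":[[0.12,0,0.08],[0.25,0,0.17],[0.37,0,0.26],[0.5,0,0.35],[0.62,0,0.44],[0.74,0,0.53],[0.86,0,0.62],[0.95,0,0.75]],"yaw":[-0.07,-0.14,-0.21,-0.28,-0.35,-0.42,-0.49,-0.55]}'
python3 - <<'E'
from h import *
R,p,o=pose();print(R.round(4),p,o["grip_width"],o["qpos"])
d=np.array([632.5,137.5,0])-p; print(R.T@d/80, (np.degrees(np.arctan2(R[1,0],R[0,0]))-90)/120)
E
```

```text
t: 40.7
tcp_pos: [525.0, 49.9, 204.0]
tool_rot: [0.707, -0.707, -0.002, 0.003]
force: [0.4, -0.1, -0.8]
grip_width: 59.4
t: 41.5
tcp_pos: [601.0, 109.8, 203.7]
tool_rot: [0.591, -0.591, -0.388, 0.389]
force: [0.6, 0.5, -1.2]
grip_width: 59.5
[[ 3.964e-01 -2.000e-04 -9.181e-01]
 [ 9.181e-01 -1.000e-04  3.964e-01]
 [-1.000e-04 -1.000e+00  1.000e-04]] [600.96931318 109.75486129 203.72350899] 59.487452725678764 [ 0.48242181  0.49167738 -0.99948997  1.48751544  0.41562945  1.38891253
  0.62512963]
[ 0.47495825  2.54645153 -0.22473604] -0.19461382530209928
```

```bash
python3 -m inch '{"slide":[[0.1,0,-0.05],[0.2,0,-0.1],[0.3,0,-0.15],[0.4,0,-0.2],[0.475,0.03,-0.225],[0.475,0.1,-0.225],[0.475,0.18,-0.225],[0.475,0.25,-0.225]],"yaw":[-0.05,-0.1,-0.15,-0.195,-0.195,-0.195,-0.195,-0.195]}'
python3 - <<'E'
from h import *
R,p,o=pose();print(R.round(4),p,o["grip_width"],o["qpos"])
d=np.array([632.5,137.5,0])-p; print(R.T@d/80)
f=grab_frame("wrist"); cv2.imwrite("pics/w9.png",f["img"][:,:,::-1])
f=grab_frame("scene"); cv2.imwrite("pics/s9.png",f["img"][:,:,::-1])
E
```

```text
t: 42.3
tcp_pos: [631.3, 137.0, 183.3]
tool_rot: [-0.501, 0.501, 0.498, -0.499]
force: [-0.6, -0.3, -1.5]
grip_width: 59.5
[[ 5.1e-03 -5.0e-04 -1.0e+00]
 [ 1.0e+00 -7.0e-04  5.1e-03]
 [-7.0e-04 -1.0e+00  5.0e-04]] [631.32717736 136.99312269 183.25796771] 59.52476960824508 [ 0.41804014  0.61150597 -1.03386834  1.41233507  0.52367774  1.41012905
  0.94896802]
[ 0.00801489  2.29071216 -0.01574151]
```

View pics/w9.png

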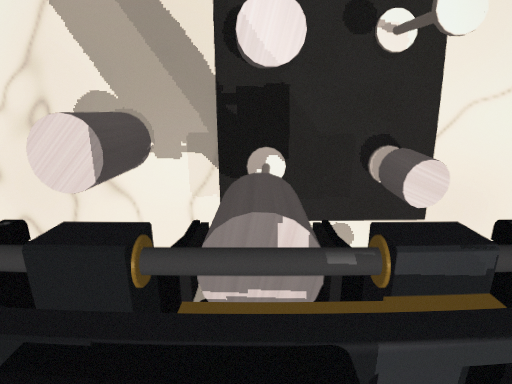

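View pics/s9.png

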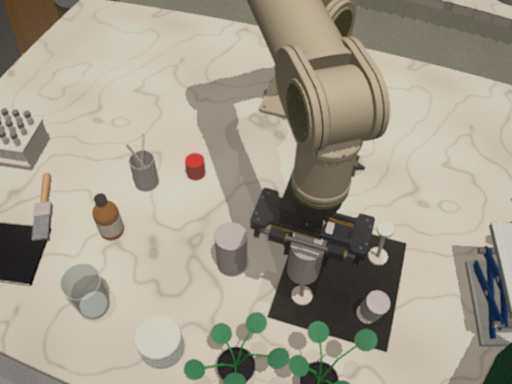

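```bash
python3 -m inch '{"slide":[[0,0.08,-0.015],[0,0.2,-0.015],[0,0.32,-0.015],[0,0.45,-0.015],[0,0.58,-0.015],[0,0.72,-0.015],[0,0.86,-0.015],[0,1.0,-0.015]],"yaw":[0,0,0,0,0,0,0,0]}'
python3 -m inch '{"slide":[[0,0.04,0],[0,0.08,0],[0,0.11,0],[0,0.14,0],[0,0.17,0],[0,0.2,0],[0,0.21,0],[0,0.215,0]],"yaw":[0,0,0,0,0,0,0,0]}'
python3 - <<'E'
from h import *
R,p,o=pose();print(p,o["force"])
E
```

```text
t: 43.2
tcp_pos: [632.7, 137.4, 103.1]
tool_rot: [0.501, -0.501, -0.499, 0.499]
force: [0.8, -1.2, -0.9]
grip_width: 59.5
t: 44.0
tcp_pos: [632.8, 137.4, 86.9]
tool_rot: [-0.501, 0.501, 0.499, -0.499]
force: [-0.5, 0.3, -1.1]
grip_width: 59.6
[632.81459903 137.36233783  86.8925918 ] [-0.53989288  0.25615005 -1.07554101]
```

```bash
python3 -m inch '{"slide":[[0,0.01,0],[0,0.02,0],[0,0.03,0],[0,0.035,0],[0,0.04,0],[0,0.045,0],[0,0.05,0],[0,0.05,0]],"yaw":[0,0,0,0,0,0,0,0]}'
```

```text
t: 44.8
tcp_pos: [632.9, 137.4, 83.3]
tool_rot: [-0.501, 0.501, 0.499, -0.499]
force: [-1.6, -1.3, 3.6]
grip_width: 59.5
```

```bash
python3 -m inch '{"slide":[[0,0,0],[0,0,0],[0,0,0],[0,0,0],[0,0,0],[0,0,0],[0,0,0],[0,0,0]],"yaw":[0,0,0,0,0,0,0,0]}' 1 25
python3 -m inch '{"slide":[[0,-0.1,0],[0,-0.2,0],[0,-0.35,0],[0,-0.5,0],[0,-0.62,0],[0,-0.75,0],[0,-0.87,0],[0,-1.0,0]],"yaw":[0,0,0,0,0,0,0,0]}'
python3 - <<'E'
from h import *
R,p,o=pose();print(p,o["force"])
f=grab_frame("wrist"); cv2.imwrite("pics/w10.png",f["img"][:,:,::-1])
d=np.array([590.3,-20.8,71])-p; print(R.T@d/80, (np.degrees(np.arctan2(R[1,0],R[0,0])))/120)
E
```

```text
t: 45.6
tcp_pos: [632.8, 137.4, 82.9]
tool_rot: [-0.501, 0.501, 0.499, -0.499]
force: [-0.4, -0.1, 0.1]
grip_width: 86.7
t: 46.4
tcp_pos: [632.8, 137.3, 163.7]
tool_rot: [-0.501, 0.501, 0.499, -0.499]
force: [0.2, -0.3, -0.1]
grip_width: 87.5
[632.75748781 137.33123344 163.70210867] [ 0.18632228 -0.31655685 -0.07090891]
[-1.97835859  1.15908089  0.52360384] 0.7483034679648803
```

View pics/w10.png

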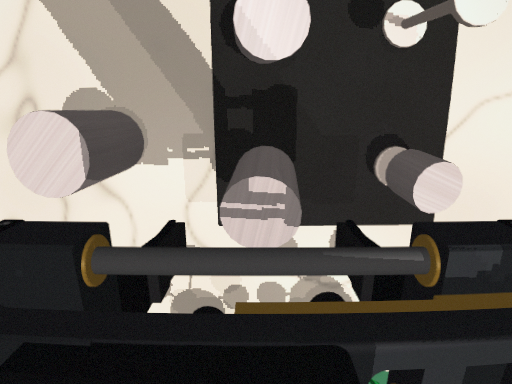

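```bash
python3 -m inch '{"slide":[[-0.1,0,0.03],[-0.22,0,0.06],[-0.35,0,0.1],[-0.48,0,0.14],[-0.61,0,0.18],[-0.74,0,0.22],[-0.87,0,0.26],[-1.0,0,0.3]],"yaw":[0,0,0,0,0,0,0,0]}'
python3 -m inch '{"slide":[[-0.14,0,0.03],[-0.28,0,0.06],[-0.42,0,0.1],[-0.56,0,0.14],[-0.7,0,0.18],[-0.84,0,0.22],[-0.98,0.1,0.22],[-0.98,0.2,0.22]],"yaw":[0,0,0,0,0,0,0,0]}'
python3 - <<'E'
from h import *
R,p,o=pose();print(R.round(4),p)
a,cc,r,k,_=wristcirc(590.3,-20.8,110,33); print(a.round(1),np.round(cc,1),round(r,1),k)
d=np.array([590.3,-20.8,71])-p; print(R.T@d/80)
E
```

```text
t: 47.25
tcp_pos: [608.2, 56.5, 163.0]
tool_rot: [-0.501, 0.501, 0.499, -0.499]
force: [0.5, 0.1, -0.0]
grip_width: 86.9
t: 48.05
tcp_pos: [590.7, -23.4, 146.1]
tool_rot: [-0.501, 0.502, 0.498, -0.499]
force: [0.0, -0.2, -0.7]
grip_width: 86.8
[[ 0.0064  0.     -1.    ]
 [ 1.     -0.001   0.0064]
 [-0.001  -1.     -0.    ]] [590.7398998  -23.36958482 146.1423406 ]
[586.5 -20.8 110.2] [590.3 -20.8] 33.0 6145
[0.03302531 0.93924646 0.00573166]
```

```bash
python3 -m inch '{"slide":[[0,0.05,0],[0,0.15,0],[0,0.28,0],[0,0.42,0],[0,0.56,0],[0,0.7,0],[0,0.84,0],[0,0.94,0]],"yaw":[0,0,0,0,0,0,0,0]}'
python3 -m inch '{"slide":[[0,0,0],[0,0,0],[0,0,0],[0,0,0],[0,0,0],[0,0,0],[0,0,0],[0,0,0]],"yaw":[0,0,0,0,0,0,0,0]}' -1 30
python3 -m inch '{"slide":[[0,-0.1,0],[0,-0.2,0],[0,-0.35,0],[0,-0.5,0],[0,-0.62,0],[0,-0.75,0],[0,-0.87,0],[0,-1.0,0]],"yaw":[0,0,0,0,0,0,0,0]}'
python3 -m inch '{"slide":[[0,-0.12,0],[0,-0.25,0],[0,-0.37,0],[0,-0.5,0],[0,-0.62,0],[0,-0.75,0],[0,-0.87,0],[0,-1.0,0]],"yaw":[0,0,0,0,0,0,0,0]}'
```

```text
t: 48.9
tcp_pos: [590.3, -20.9, 70.5]
tool_rot: [0.501, -0.501, -0.499, 0.499]
force: [-0.1, -0.8, 0.3]
grip_width: 86.9
t: 49.7
tcp_pos: [591.0, -20.9, 72.2]
tool_rot: [-0.501, 0.501, 0.499, -0.499]
force: [-0.4, -0.5, 5.7]
grip_width: 65.9
t: 50.5
tcp_pos: [590.6, -20.9, 152.5]
tool_rot: [-0.501, 0.501, 0.499, -0.499]
force: [-0.3, -0.5, -1.8]
grip_width: 65.8
t: 51.3
tcp_pos: [590.6, -20.9, 232.5]
tool_rot: [0.501, -0.501, -0.499, 0.499]
force: [-0.2, -0.5, -1.7]
grip_width: 66.2
```

```bash
python3 -m inch '{"slide":[[0.12,0,0.03],[0.25,0,0.06],[0.37,0,0.1],[0.5,0,0.14],[0.62,0,0.18],[0.75,0,0.22],[0.87,0,0.26],[1.0,0,0.3]],"yaw":[0,0,0,0,0,0,0,0]}'
python3 -m inch '{"slide":[[0.12,0,0.04],[0.25,0,0.08],[0.37,0,0.12],[0.5,0,0.16],[0.62,0,0.2],[0.75,0,0.25],[0.87,0,0.3],[1.0,0,0.35]],"yaw":[0,0,0,0,0,0,0,0]}'
python3 -m inch '{"slide":[[0.12,0,0.04],[0.25,0,0.08],[0.37,0,0.12],[0.5,0,0.16],[0.62,0,0.2],[0.75,0,0.25],[0.87,0,0.3],[1.0,0,0.35]],"yaw":[0,0,0,0,0,0,0,0]}'
python3 -m inch '{"slide":[[0.11,0,0.04],[0.22,0,0.08],[0.33,0,0.12],[0.44,0,0.16],[0.55,0,0.2],[0.64,0,0.24],[0.64,0,0.24],[0.64,0,0.24]],"yaw":[0,0,0,0,0,0,0,0]}'
python3 - <<'E'
from h import *
R,p,o=pose();print(R.round(4),p,o["grip_width"],o["qpos"])
d=np.array([491.2,270,0])-p; print(R.T@d/80)
f=grab_frame("wrist"); cv2.imwrite("pics/w11.png",f["img"][:,:,::-1])
f=grab_frame("scene"); cv2.imwrite("pics/s11.png",f["img"][:,:,::-1])
E
```

```text
t: 52.1
tcp_pos: [566.6, 60.0, 231.7]
tool_rot: [-0.501, 0.501, 0.499, -0.499]
force: [0.4, -0.2, -1.2]
grip_width: 65.7
t: 52.9
tcp_pos: [538.9, 140.1, 231.7]
tool_rot: [-0.501, 0.501, 0.499, -0.499]
force: [-0.4, 0.4, -1.5]
grip_width: 66.2
t: 53.7
tcp_pos: [511.2, 220.2, 231.7]
tool_rot: [-0.501, 0.501, 0.499, -0.499]
force: [0.2, -0.4, -1.7]
grip_width: 65.9
t: 54.5
tcp_pos: [492.5, 270.6, 231.7]
tool_rot: [-0.501, 0.501, 0.499, -0.499]
force: [-0.2, -0.2, -1.0]
grip_width: 66.1
[[ 3.3e-03  0.0e+00 -1.0e+00]
 [ 1.0e+00 -3.0e-04  3.3e-03]
 [-3.0e-04 -1.0e+00 -0.0e+00]] [492.49563386 270.64846963 231.67419647] 66.13692864115991 [ 0.34532783  0.4123507  -1.17654826  1.57417767  0.38425673  1.41330049
  0.70488404]
[-0.00732981  2.89592905  0.0162808 ]
```

View pics/w11.png

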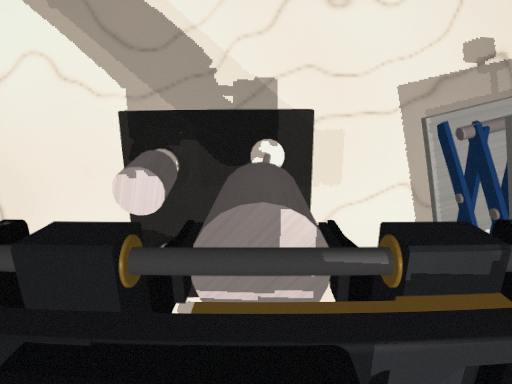

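View pics/s11.png

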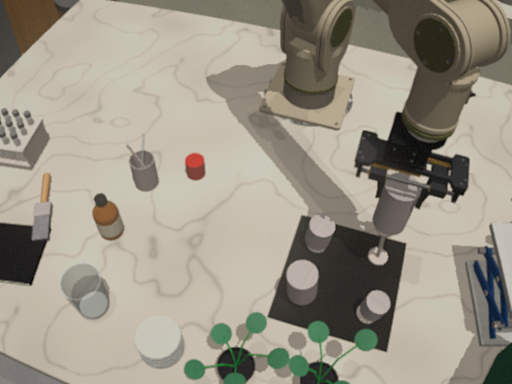

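```bash
python3 -m inch '{"slide":[[0,0.08,0.01],[0,0.2,0.015],[0,0.32,0.015],[0,0.45,0.015],[0,0.58,0.015],[0,0.72,0.015],[0,0.86,0.015],[0,1.0,0.015]],"yaw":[0,0,0,0,0,0,0,0]}'
python3 -m inch '{"slide":[[0,0.1,0],[0,0.2,0],[0,0.3,0],[0,0.4,0],[0,0.46,0],[0,0.5,0],[0,0.53,0],[0,0.55,0]],"yaw":[0,0,0,0,0,0,0,0]}'
python3 - <<'E'
from h import *
R,p,o=pose();print(p,o["force"])
E
```

```text
t: 55.4
tcp_pos: [491.2, 270.7, 150.7]
tool_rot: [0.501, -0.501, -0.499, 0.499]
force: [-0.3, -0.5, -1.9]
grip_width: 65.8
t: 56.2
tcp_pos: [491.3, 270.7, 107.7]
tool_rot: [-0.501, 0.501, 0.499, -0.499]
force: [0.3, -0.6, -0.5]
grip_width: 65.8
[491.3491841  270.74034241 107.70377236] [ 0.26766329 -0.60870682 -0.54491581]
```

```bash
python3 -m inch '{"slide":[[0,0.01,0],[0,0.02,0],[0,0.03,0],[0,0.035,0],[0,0.04,0],[0,0.045,0],[0,0.05,0],[0,0.055,0]],"yaw":[0,0,0,0,0,0,0,0]}'
```

```text
t: 57.0
tcp_pos: [491.3, 270.7, 103.4]
tool_rot: [-0.501, 0.501, 0.499, -0.499]
force: [-1.3, -1.6, 2.0]
grip_width: 66.4
```

Contact as predicted; release, retreat and check.

```bash
python3 -m inch '{"slide":[[0,0,0],[0,0,0],[0,0,0],[0,0,0],[0,0,0],[0,0,0],[0,0,0],[0,0,0]],"yaw":[0,0,0,0,0,0,0,0]}' 1 25
python3 -m inch '{"slide":[[0,-0.1,0],[0,-0.2,0],[0,-0.35,0],[0,-0.5,0],[0,-0.62,0],[0,-0.75,0],[0,-0.87,0],[0,-1.0,0]],"yaw":[0,0,0,0,0,0,0,0]}'
python3 -m inch '{"slide":[[-0.1,-0.12,0],[-0.25,-0.25,0],[-0.37,-0.37,0],[-0.5,-0.5,0],[-0.62,-0.62,0],[-0.75,-0.75,0],[-0.87,-0.87,0],[-1.0,-0.9,0]],"yaw":[0,0,0,0,0,0,0,0]}'
python3 -m inch '{"slide":[[-0.12,0,0],[-0.25,0,0],[-0.37,0,0],[-0.5,0,0],[-0.62,0,0],[-0.75,0,0],[-0.87,0,0],[-1.0,0,0]],"yaw":[0,0,0,0,0,0,0,0]}'
python3 -m inch '{"slide":[[-0.12,0,0],[-0.25,0,0],[-0.37,0,0],[-0.5,0,0],[-0.62,0,0],[-0.75,0,0],[-0.87,0,0],[-1.0,0,0]],"yaw":[0,0,0,0,0,0,0,0]}'
python3 -m inch '{"slide":[[-0.12,0,0],[-0.25,0,0],[-0.37,0,0],[-0.5,0,0],[-0.62,0,0],[-0.75,0,0],[-0.87,0,0],[-1.0,0,0]],"yaw":[0,0,0,0,0,0,0,0]}'
python3 -m inch '{"slide":[[-0.12,0,0],[-0.25,0,0],[-0.37,0,0],[-0.5,0,0],[-0.62,0,0],[-0.75,0,0],[-0.87,0,0],[-1.0,0,0]],"yaw":[0,0,0,0,0,0,0,0]}'
python3 - <<'E'
from h import *
t=grab_frame("top");s=grab_frame("scene")
for n,f in(("t12",t),("s12",s)):
    cv2.imwrite(f"pics/{n}.png",cv2.resize(f["img"],None,fx=1.5,fy=1.5)[:,:,::-1])
    X=cloud(f)
    for nm,(cx,cy,zt,r) in dict(mini=(624.5,289,79,24),small=(498.5,149,99,27),med=(633.5,137,119,30),large=(491,270,139,33),rod=(447,-293,85,30),bottle=(603,-308,124,13)).items():
        m=(np.hypot(X[...,0]-cx,X[...,1]-cy)<r+6)&(abs(X[...,2]-zt)<8); q=X[m]
        if m.sum()<10: print(n,nm,m.sum()); continue
        A=np.c_[q[:,:2]-q[:,:2].mean(0),np.ones(len(q))]; c=np.linalg.lstsq(A,q[:,2],rcond=None)[0]
        print(n,nm,m.sum(),q.mean(0).round(1),"tilt",np.degrees(np.arctan(np.hypot(c[0],c[1]))).round(1))
print(env.get_obs()["t"])
E
```

```text
t: 57.8
tcp_pos: [491.3, 270.7, 103.3]
tool_rot: [-0.501, 0.501, 0.499, -0.499]
force: [0.3, 0.2, 0.4]
grip_width: 86.8
t: 58.6
tcp_pos: [491.2, 270.6, 184.1]
tool_rot: [-0.501, 0.501, 0.499, -0.499]
force: [-0.1, 0.9, -0.6]
grip_width: 86.8
t: 59.4
tcp_pos: [491.2, 190.1, 256.6]
tool_rot: [-0.501, 0.501, 0.499, -0.499]
force: [0.1, -0.6, -0.4]
grip_width: 86.7
t: 60.2
tcp_pos: [490.7, 110.0, 255.3]
tool_rot: [-0.501, 0.501, 0.499, -0.499]
force: [0.6, -0.1, -0.5]
grip_width: 87.4
t: 61.0
tcp_pos: [490.4, 29.9, 255.4]
tool_rot: [-0.501, 0.501, 0.499, -0.499]
force: [-0.5, 0.2, 0.1]
grip_width: 87.0
t: 61.8
tcp_pos: [490.1, -50.1, 255.4]
tool_rot: [-0.501, 0.501, 0.499, -0.499]
force: [1.3, 0.5, -0.9]
grip_width: 87.1
t: 62.6
tcp_pos: [489.9, -130.0, 255.4]
tool_rot: [-0.501, 0.501, 0.499, -0.499]
force: [1.2, 0.6, 0.1]
grip_width: 87.1
t12 mini 360 [621.9 289.5  79. ] tilt 2.5
t12 small 499 [496.4 146.   99.1] tilt 5.8
t12 med 602 [630.7 138.3 118.9] tilt 5.6
t12 large 802 [489.1 270.2 139.2] tilt 7.6
t12 rod 0
t12 bottle 0
s12 mini 479 [626.2 289.2  79.1] tilt 7.7
s12 small 510 [501.3 144.8  99.5] tilt 8.5
s12 med 762 [635.5 136.8 119.3] tilt 7.4
s12 large 773 [492.9 270.1 139.3] tilt 7.9
s12 rod 168 [ 448.5 -294.9   82.8] tilt 0.4
s12 bottle 130 [ 603.7 -307.8  124.2] tilt 9.1
62.7
```

View pics/s12.png

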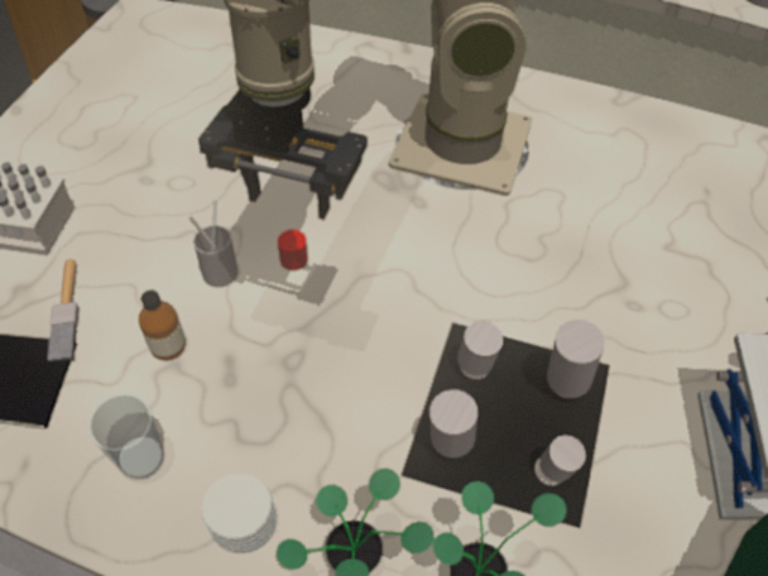

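View pics/t12.png

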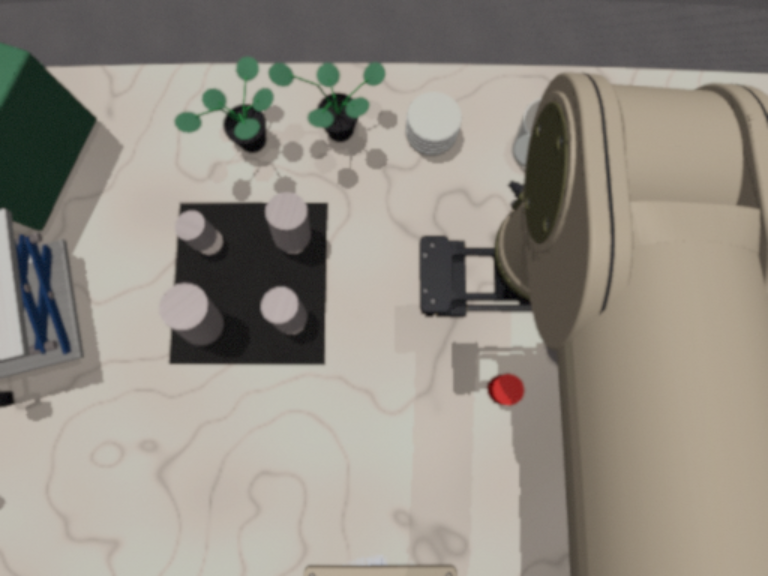

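```bash
python3 -m inch '{"slide":[[0,0,0],[0,0,0],[0,0,0],[0,0,0],[0,0,0],[0,0,0],[0,0,0],[0,0,0]],"yaw":[0,0,0,0,0,0,0,0]}'
python3 - <<'E'
from h import *
for n in ("top","scene"):
    f=grab_frame(n); X=cloud(f)
    for nm,(cx,cy,zt,r) in dict(mini=(624.5,289,79,24),small=(498.5,147,99,27),med=(633.5,137,119,30),large=(491,270,139,33)).items():
        m=(np.hypot(X[...,0]-cx,X[...,1]-cy)<r+8)&(abs(X[...,2]-zt)<8); q=X[m]
        print(n,nm,q.mean(0).round(1),np.round(cv2.minEnclosingCircle(q[:,:2].astype(np.float32))[0],1))
o=env.get_obs(); print(o["t"],np.abs(o["qd"]).max())
E
```

```text
t: 63.5
tcp_pos: [489.9, -129.3, 255.3]
tool_rot: [-0.501, 0.501, 0.499, -0.499]
force: [0.4, -0.3, -0.2]
grip_width: 87.0
top mini [621.9 289.4  78.9] [623. 291.]
top small [496.4 146.   99. ] [497.3 146.8]
top med [630.9 138.1 119. ] [632.4 139. ]
top large [489.1 270.  139.2] [490.2 270.2]
scene mini [626.1 289.1  79.2] [624.8 289.8]
scene small [501.2 144.8  99.4] [500.  145.4]
scene med [635.6 136.8 119.3] [634.6 136.6]
scene large [492.8 270.2 139.1] [491.5 270.3]
63.6 0.002356878554430984
```

Stable. I'm handing the job in.

```bash
python3 -c "
from bench import env
print(env.finish_job())"
```

```text
the job is handed in; nothing more can be done
None
```

I hung the four beakers mouth-down on their own pegs, in the order mini, small, medium, large. I handed the job in at 63.6 s, with the gripper open and well clear of everything.

- **Seating:** the closed ends sit at about 79, 99, 119 and 139 mm, which is each peg head plus the 3 mm bottom. From those heights the rims are about 25 mm above the mat. Two looks about 0.9 s apart gave the same positions to within 0.2 mm.
- **Centring:** three beakers sit within about 1–2 mm of the peg heads. The small one settled about 3 mm off-centre, against 12 mm of play, and was not moving.
- **Forces:** the highest wrist force I saw printed was about 9 N, while seating the mini beaker.
- **Left alone:** in the last scene picture the rod beaker, brown bottle and red look-alike stand where they were. The arm hid the rod beaker and bottle from the top camera then, so only the scene camera confirms those two.
- **Disagreements:** the top and scene cameras differ by about 2–5 mm in x, so I aimed at the average of the two, also using the wrist camera for the beakers. Their tilt readings also differ: 7.4–8.5° from the scene camera, but 2.5–7.6° from the top camera, lowest for the mini. The pegs lean 8°.

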